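# Valve to the top

## Task

The handcart's wheel is in the wheel stand and its tyre is to be pumped up. Push its spokes with your fingertips, one after another, to turn the wheel until the valve stands at the very top, straight up above the hub, and leave it at rest there. Push on the spokes, not on the tyre or the valve, do not shift or lift the stand, and leave the other things on the bench where they are.

Things in the scene. Friction and masses are not known exactly. Their poses are not given: they have to be found in the camera images.
- stand: Loose grey steel wheel stand, 4.5 kg: two inverted-V frames at x = -68 and +68 mm on a base 166 x 300 mm. Origin: centre of its underside, on the bench. x is the axle and points away from the robot side (front), y is level in the wheel's plane, z up. Frames end 14 mm above the axle and are 34 mm wide there; the axle ends at x = -85 and +85 mm. Above it only the wheel is in the way.
- hub (a point): Wheel centre, on the axle in the wheel's middle plane, 215 mm above the bench; it belongs to the stand and has its axes. The hub's flanges, radius 30 mm, reach 49 mm to either side of the plane.
- wheel (a joint): Wheel angle in rad: 0 or 2 pi with the valve at the very top; grows as the wheel turns clockwise seen from the robot side (top goes to the stand's -y). Starts between 2.0 and 4.28, turns freely both ways. The greased hub drags: a spoke takes about 2 N, 75 mm from the axle, and the wheel stays where left; pushed slowly (under 50 mm/s) it stops within 0.05 rad, faster it coasts on.
- spokes: Twelve straight steel rods, 6 mm thick; origin and axes as valve. Six front ones run from the hub (24 mm from the axle, 45 mm in front of the middle plane) to the rim (146 mm, 5 mm in front); 75 mm from the axle they are 28 mm in front. They stand 15, 75, 135, 195, 255, 315 degrees clockwise from the valve, seen from the robot. Six rear ones mirror them behind, at 45, 105 ... 345 degrees.
- tyre: Black tyre, outer diameter 376 mm, 36 mm wide, on a blue rim 26 mm wide whose inner edge is 143 mm from the axle; origin and axes as valve. The tyre itself begins 152 mm from the axle. A yellow label strip, 65 mm long, on both sidewalls marks the place of the valve. Not to be pushed.
- valve: Brass stem 8 mm thick with a red cap 12 mm thick, from the rim towards the hub, 143 to 98 mm from the axle, in the middle plane. Origin: the wheel's centre. x: the axle. z: from the hub through the valve, turning with the wheel; straight up when the job is done. Not to be pushed.
- valve_cap (a point): Middle of the red valve cap, 108 mm from the axle.
- spanner: Steel spanner 170 mm long, lying in front of the stand; leave it.
- tyre_lever: Yellow plastic tyre lever 130 mm long, lying in front of the stand; leave it.
- minipump: Aluminium hand pump with black ends, 300 mm long, 32 mm thick, lying to the side; leave it.
- stupa: Terracotta stupa figure, 68 mm across, 118 mm high, standing beside the stand; leave it.
- elephant: Terracotta elephant, about 140 mm long, 90 mm high, standing beside the stand; leave it.
- oil_lamp: Terracotta oil-lamp bowl, 84 mm across, 30 mm high, to one side in front of the stand; leave it.
- green_bottle: Green bottle, 80 mm across, 220 mm high, standing at the side; leave it.

How it is judged:
By the outcome, as a careful person would: the job done as asked, in the order asked, and still so for the second after the job is handed in, with the robot touching nothing.
It also fails if it takes over 54 s, if anything falls off the work surface, if the arm or the gripper's body presses on something with over 40 N, if the wrist force passes 120 N, or if a joint passes its speed limit or range.

## Robot

A 7-joint arm with a two-finger parallel gripper is mounted at the origin on the work surface. World frame = base frame: x ahead of the robot, y to its left, z up, the work surface at z = 0. Lengths are in m, angles in rad, forces in N, time in s.
With the tool pointing down it reaches from about 0.425 to 0.925 m from the base axis. Payload 6.8 kg.
Tool frame: the origin (TCP) lies between the finger pads; the fingertips stand 22 mm ahead of it and the grasp point (between the pads) lies 3 mm ahead of it; z points along the fingers, y is the direction in which the jaws open and shut (so a half turn about z gives the same grasp; the last joint's range is limited). The gripper opens to 85 mm and grips with 20 to 120 N. Pads are 22 mm wide; open, the fingers measure 114 mm over their backs; the gripper's body (76 mm by 85 mm) begins 54 mm behind the grasp point. The pads swing forward as they close: fully open they stand 13 mm farther back than shut.
Start: joints at [1.106, 0.477, 0.022, 1.555, -0.011, 1.109, -0.083], TCP at [0.236, -0.633, 0.253] pointing down, gripper open.
Joint ranges: [-2.96, 2.96], [-0.34, 2.1], [-1.41, 1.46], [0.24, 2.44], [-1.37, 4.51], [0.17, 1.92], [-2.96, 2.96]. Speed limits (rad/s): [2.39, 2.39, 3.14, 3.14, 3.14, 3.14, 3.14].

## Interface

Orientations are given as a unit quaternion [w, x, y, z].
In Python, from station import bot gives the robot as it stands. The module is installed in compiled form; this text tells all that it offers.
- The arm moves only by the tool drive_tool, never from a script. Its argument "series" is one flat list of numbers, 7 for each row, row after row: the opening, from -1 (shut) to 1 (fully open), then the shift along the tool's x, y, z in mm, then the turn, a rotation vector about the tool's x, y, z in rad. In form: [jaw, x, y, z, wx, wy, wz, jaw, x, y, z, wx, wy, wz, ...]. A call has 1 to 12 rows; each row shifts and turns the commanded pose from where the row before left it, along the tool's axes as they then stand; what a row does not reach is not made up. A row lasts 1/8 s, in which the tool goes at most 62.5 mm and 10.7 degrees, less where a joint would pass 70% of its speed; a pose out of reach is approached as far as the arm can. A call with a gripper value outside its range is refused whole. The fingers move at their own pace and stop on an object; "force" is the grip in N (left out, the last holds). Time passes only in rows, so rows that do not move let the fingers close. It gives the time, the measured TCP pose, the force and the opening at its end, in the units of the state.
- bot.get_obs(): the state, without advancing time (a new reading comes with each control period).
- bot.read_camera(name): name is "side" or "top" or "wrist"; returns a dict with "pixels" (384x512x3 uint8, blue, green, red), "camera_matrix" (3x3 intrinsics, pixels), "distortion" ([k1, k2, p1, p2, k3] as OpenCV has them; the pictures are not rectified), "rvec" (rotation vector, rad) and "tvec" (3), from world to camera coordinates, as OpenCV has them. Camera axes: x right, y down, z forward; pixel columns grow to the right and rows downward; lengths in m; the calibration is good to about 2 mm. A picture is of the moment at which its call begins. There is no depth.
- bot.hand_in(): hands the job in, once; it reports no verdict.
The state is a dict: "t": time; "q": joint angles; "joint_vel": joint speeds; "joint_torque": joint torques, N m; "eef_pos": TCP position; "tool_rot": TCP orientation; "contact_force": force on the tool from outside, world axes, zero at the start; "torque": the same for the moment, N m; "gripper_width": opening from 0.0 (shut) to 1.0 (fully open).
Only numpy, scipy, OpenCV 4.12 (cv2) and the standard library are available. Lean on these libraries where they do the work, as an engineer would, in place of code of your own. Each camera call takes 0.05 s, during which the arm holds its last target. There are 200 camera calls.

## Working session

There is one attempt and no reset: what is moved stays moved. The work goes in short steps, Python scripts to look and compute and a tool call to move; the robot and the scene stay as the last step left them, time stands still between calls to the robot, and variables do not carry over. Pictures are saved under pics/ and viewed, about 8 in all and at most 12, crops included, and the job is handed in when it is done.

Besides the shell and the picture viewer there is one more tool, called after "Request:" by a JSON object that holds its "fn" and its "kwargs", one argument or row to a line. drive_tool: Moves the arm, as the interface text tells. Its arguments: {"type":"object","properties":{"series":{"type":"array"},"force":{"type":"number"}},"required":["series"]}

```bash
mkdir -p pics
cat > h.py <<'E'
import cv2, numpy as np
from station import bot
from scipy.spatial.transform import Rotation as R
def snap(n,f):
    c=bot.read_camera(n); cv2.imwrite(f'pics/{f}.png',c['pixels']); np.savez(f'pics/{f}.npz',**{k:np.array(v) for k,v in c.items()}); return c
def load(f): return dict(np.load(f'pics/{f}.npz'))
def proj(c,P): return cv2.projectPoints(np.array(P,float).reshape(-1,3),c['rvec'],c['tvec'],c['camera_matrix'],c['distortion'])[0].reshape(-1,2)
def ray(c,uv):
    n=cv2.undistortPoints(np.array(uv,float).reshape(-1,1,2),c['camera_matrix'],c['distortion']).reshape(-1,2)
    r=cv2.Rodrigues(c['rvec'])[0]; return (-r.T@c['tvec'].reshape(3)), np.c_[n,np.ones(len(n))]@r
E
python3 - <<'E'
from h import *
a=snap('side','s0')
b=snap('top','t0')
for c in(a,b): print(ray(c,[[256,192]]))
o=bot.get_obs();print(o['t'],o['eef_pos'],o['tool_rot'])
E
```

```text
(array([-0.08702501,  0.78714708,  1.03836456]), array([[ 0.45733109, -0.62395169, -0.63398271]]))
(array([0.26137666, 0.00614103, 1.52543659]), array([[ 0.19722745, -0.02505394, -0.98011276]]))
0.1 [ 0.23558377 -0.63203825  0.25243872] [-7.86749593e-04  9.84128146e-01  1.77457416e-01 -1.97846677e-04]
```

View pics/s0.png

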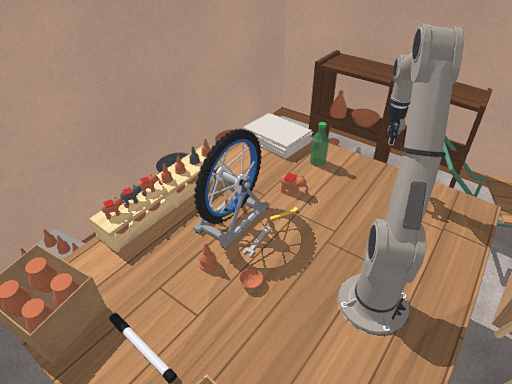

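View pics/t0.png

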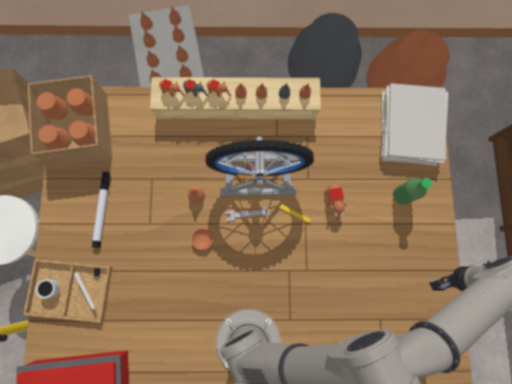

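The side view shows the wheel centred near (230,176). In the top view it is near (260,158), with the stand in front of it, the spanner and tyre lever at about (250,213), the stupa at (197,195) and the elephant at (336,200). I'll enlarge both.

Run:
```python
from h import *
a=cv2.imread('pics/s0.png')[120:260,180:280];b=cv2.imread('pics/t0.png')[125:235,190:330]
A=cv2.resize(a,None,fx=4.2,fy=4.2,interpolation=2);B=cv2.resize(b,None,fx=2.6,fy=2.6,interpolation=2)
im=np.zeros((590,790,3),np.uint8);im[:A.shape[0],:A.shape[1]]=A;im[:B.shape[0],422:422+B.shape[1]]=B
cv2.imwrite('pics/c0.png',im)
```

```text
(no output)
```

View pics/c0.png

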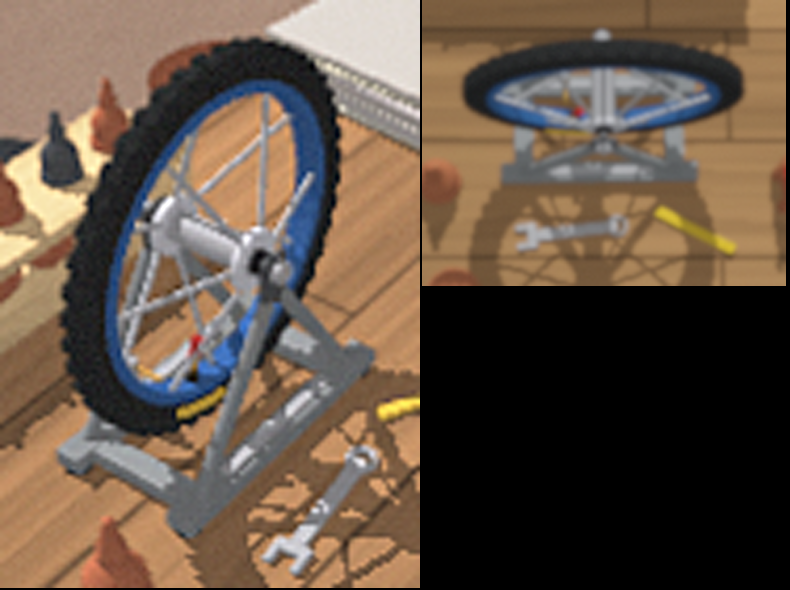

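Side: valve cap at about (227,202) and label at (228,216), so the valve is near the bottom. Next I fit the pose to these landmarks.

```bash
cat >> h.py <<'E'
def wheelpts(p,L):
    x,y,yaw=p[:3]; return np.array([x,y,0])+np.array(L)@R.from_euler('z',yaw).as_matrix().T
def capL(th,r=.108,x=0): return [x,-r*np.sin(th),.215+r*np.cos(th)]
def overlay(c,p,th):
    im=c['pixels'].copy(); im=cv2.resize(im,None,fx=4,fy=4,interpolation=2)
    def line(L,col):
        q=proj(c,wheelpts(p,L))*4+1.5; cv2.polylines(im,[q.astype(int)],False,col,1)
    for r in(.188,.143): line([capL(a,r,-.018 if r>.15 else -.013) for a in np.linspace(0,6.3,90)],(0,255,255))
    for k in range(6):
        a=th+np.radians(15+60*k); line([capL(a,.024,-.045),capL(a,.146,-.005)],(0,255,0))
        a+=np.radians(30); line([capL(a,.024,.045),capL(a,.146,.005)],(255,0,255))
    line([capL(th,.143),capL(th,.098)],(0,0,255))
    line([[-.083,-.15,0],[.083,-.15,0],[.083,.15,0],[-.083,.15,0],[-.083,-.15,0]],(255,255,0))
    return im
E
python3 - <<'E'
from h import *
from scipy.optimize import least_squares
S,T=load('s0'),load('t0')
def f(v):
    p=v[:3];h=v[4]
    a=proj(S,wheelpts(p,[[-.085,0,.215],[-.083,.15,h],[-.083,-.15,h],[.083,.15,h],capL(v[3]),capL(v[3],.17,-.018)]))
    b=proj(T,wheelpts(p,[[-.085,0,.22],[.085,0,.22],[-.083,.15,h],[-.083,-.15,h],capL(v[3])]))
    return np.r_[(a-[[246,183.8],[224,246],[268.6,203.3],[194.8,228.3],[226.7,201.7],[228.3,216]]).ravel(),(b-[[259.6,177],[259.2,138.8],[220.8,194.2],[295.8,194.2],[250.4,168]]).ravel()]
s=min((least_squares(f,[.65,0,0,t,.02],loss='soft_l1') for t in(2.5,3.1,3.7)),key=lambda s:s.cost)
print(s.x,s.fun.round(1))
A=overlay(S,s.x,s.x[3])[440:1040,700:1130];B=overlay(T,s.x,s.x[3])[520:860,780:1300]
im=np.zeros((600,800,3),np.uint8);im[:,:430]=A;B=cv2.resize(B,(365,240));im[:240,435:]=B
cv2.imwrite('pics/o0.png',im)
p=s.x
for n,P in dict(hub=[0,0,.215]).items(): print(n,wheelpts(p,[P]))
# items on bench
for n,c,uv in(('stupa',T,(197,193)),('eleph',T,(336,200)),('lamp',T,(202,239))):
    o,d=ray(c,[uv]);print(n,(o+d[0]*(-o[2]/d[0][2])).round(3))
E
```

```text
[ 0.64126282 -0.03978625  0.01117698  3.41397546  0.01213498] [ 2.   0.7  0.6  0.1  0.4  0.7 -2.  -0.4 -0.1 -0.5 -0.1  0.5  0.3  5.8
 -0.1 -3.  -0.6  0.   0.  -0.7  0.4 -0.8]
hub [[ 0.64126282 -0.03978625  0.215     ]]
stupa [0.564 0.203 0.   ]
eleph [ 0.536 -0.352  0.   ]
lamp [0.381 0.178 0.   ]
```

View pics/o0.png

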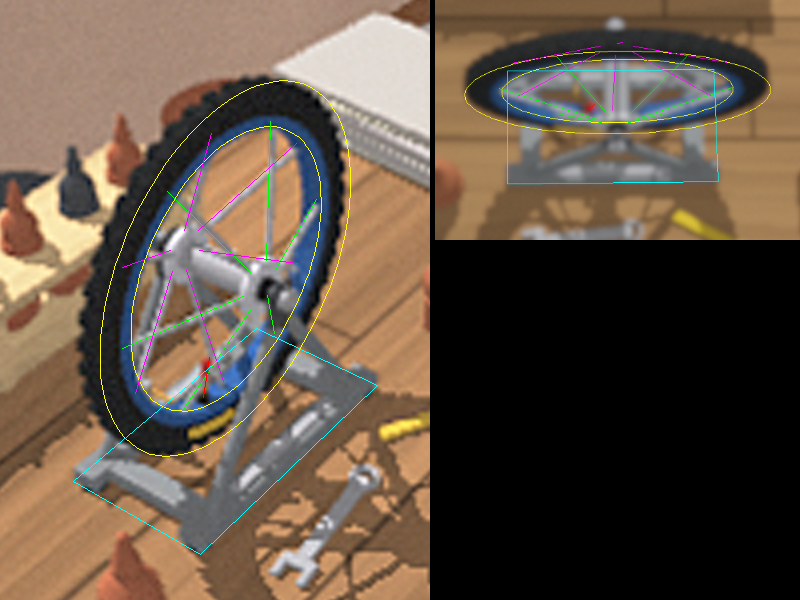

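```bash
cat >> h.py <<'E'
def darkhull(c,box):
    x0,y0,x1,y1=box; im=c['pixels'][y0:y1,x0:x1]; m=(im.max(2)<62).astype(np.uint8)
    n,l,st,_=cv2.connectedComponentsWithStats(m); k=1+st[1:,4].argmax(); ys,xs=np.where(l==k)
    return np.c_[xs+x0,ys+y0].astype(float),st[k]
dirs=np.c_[np.cos(np.linspace(0,2*np.pi,37)[:-1]),np.sin(np.linspace(0,2*np.pi,37)[:-1])]
def tyre():
    return [capL(a,.170+.018*np.cos(b),.018*np.sin(b)) for a in np.linspace(0,6.283,120) for b in np.linspace(-1.6,1.6,9)]
TY=tyre()
E
python3 - <<'E'
from h import *
from scipy.optimize import least_squares
S,T=load('s0'),load('t0')
hs,a=darkhull(S,(180,115,275,240));ht,b=darkhull(T,(195,125,325,185));print(a,b)
sup=lambda q:(q@dirs.T).max(0)
ss,stt=sup(hs)+.5*0,sup(ht)
def f(p): 
    P=wheelpts(p,TY); return np.r_[sup(proj(S,P))-ss-.4,sup(proj(T,P))-stt-.4]
s=least_squares(f,[.65,-.04,0],loss='soft_l1',x_scale=[.01,.01,.03],diff_step=1e-4);p=s.x
print(p,s.fun.round(1))
g=lambda v:np.r_[(proj(S,wheelpts(p,[capL(v[0]),capL(v[0],.17,-.018)]))-[[226.7,201.7],[228.3,216]]).ravel(),(proj(T,wheelpts(p,[capL(v[0])]))-[[250.4,168]]).ravel()]
t=least_squares(g,[3.4]);print(t.x,t.fun)
print([ (k,round(np.degrees((t.x[0]+np.radians(15+60*k))%(2*np.pi)))) for k in range(6)])
A=overlay(S,p,t.x[0])[440:1040,700:1130];B=overlay(T,p,t.x[0])[520:860,780:1300]
im=np.zeros((600,800,3),np.uint8);im[:,:430]=A;B=cv2.resize(B,(365,240));im[:240,435:]=B
cv2.imwrite('pics/o1.png',im)
E
```

```text
[  15   14   66   95 1406] [  12   16  106   31 1149]
[ 0.6387015  -0.03791543  0.01416368] [ 0.3  0.1 -0.1  0.4  1.7 -0.  -0.3 -0.6 -1.  -0.7 -0.7 -0.6 -0.2 -0.3
 -0.3 -0.8 -0.9 -0.6  0.2 -0.1 -0.1  0.1 -0.1  0.1 -0.2 -0.2  0.2 -0.
  0.2  0.5  0.1 -0.1 -0.4 -0.8 -0.4  0.   0.9  0.3  0.1  0.1  0.4  0.5
  0.4  1.2  1.9  5.3  1.8  1.3  0.9  0.6  0.4  0.4  0.6  1.   1.9  1.2
  0.8  0.7  0.9  0.9  0.7  1.3  0.9  1.8  0.8  0.8  0.5  0.3  0.2  0.3
  0.3  0.5]
[3.40651812] [ 0.21195729 -0.02282886  0.28966865  0.94641926  0.09621524 -0.08371238]
[(0, 210), (1, 270), (2, 330), (3, 30), (4, 90), (5, 150)]
```

View pics/o1.png

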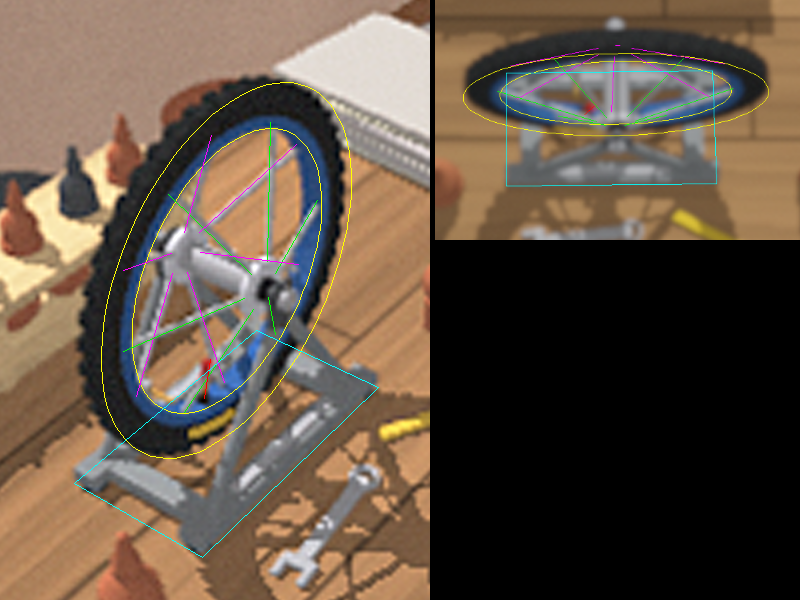

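The overlay matches the visible front spokes well. The hub is at about (0.639, -0.038, 0.215), and the valve angle is 3.41 rad (195°). The front spokes stand at 30°, 90° … 330°, so the wheel must turn 165° clockwise: three strokes of a spoke above the hub. I'll approach with the tool tilted forward.

Request:
{"fn": "drive_tool", "kwargs": {
  "series": [-1,0,0,-50,0,0,0.089,-1,0,0,-50,0,0,0.089,-1,0,0,-50,0,0,0.089,-1,0,0,-50,0,0,0.089,-1,20,-55,0,0,0,0,-1,20,-55,0,0,0,0,-1,20,-55,0,0,0,0,-1,20,-55,0,0,0,0,-1,20,-55,0,0,0,0,-1,20,-55,0,0,0,0,-1,20,-55,0,0,0,0,-1,20,-55,0,0,0,0]
}}

```text
t: 1.6
eef_pos: [0.3955, -0.1904, 0.4531]
tool_rot: [0.0, 1.0, 0.0, -0.0]
contact_force: [1.6, -0.2, 0.4]
gripper_width: -0.0
```

Request:
{"fn": "drive_tool", "kwargs": {
  "series": [-1,12,-46,0,0,0,0,-1,12,-46,0,0,0,0,-1,12,-46,0,0,0,0,-1,12,-46,0,0,0,0,-1,12,-48,0,0,0,0,-1,0,0,0,0,0.175,0,-1,0,0,0,0,0.175,0,-1,0,0,0,0,0.175,0,-1,0,0,0,0,0.173,0,-1,0,0,0,0,0,0]
}}

```text
t: 2.85
eef_pos: [0.4619, 0.0396, 0.4498]
tool_rot: [0.006, 0.952, -0.0, 0.307]
contact_force: [-0.7, 0.1, 0.6]
gripper_width: 0.004
```

Run:
```python
from h import *
o=bot.get_obs();M=R.from_quat(o['tool_rot'],scalar_first=True).as_matrix()
print(o['q'].round(2) if hasattr(o['q'],'round') else o['q']);print(M.round(3))
print(((np.array([.538,.042,.385])-o['eef_pos'])@M*1000).round(1))
```

```text
[ 0.13 -0.33 -0.35  2.11  0.06  0.74 -1.84]
[[ 0.811 -0.004  0.584]
 [ 0.003 -1.    -0.011]
 [ 0.584  0.011 -0.811]]
[23.8 -3.4 97. ]
```

Request:
{"fn": "drive_tool", "kwargs": {
  "series": [-1,8,-1,32,0,0.02,0,-1,8,-1,32,0,0.025,0,-1,8,-1,32,0,0.025,0,-1,0,0,0,0,0,0]
}}

```text
t: 3.35
eef_pos: [0.5411, 0.0382, 0.3867]
tool_rot: [0.007, 0.941, -0.003, 0.338]
contact_force: [-0.4, -0.3, 0.0]
gripper_width: -0.001
```

Run:
```python
from h import *
o=bot.get_obs();M=R.from_quat(o['tool_rot'],scalar_first=True).as_matrix()
print(np.round(o['q'],2));print(M.round(3),o['eef_pos'],np.array(o['eef_pos'])+.022*M[:,2])
print(((np.array([.609,.042,.301])-o['eef_pos'])@M*1000).round(1))
a=snap('side','s1');w=snap('wrist','w1')
im=np.zeros((600,800,3),np.uint8)
im[:560,:400]=cv2.resize(a['pixels'][110:250,170:270],(400,560),interpolation=2);im[:300,400:]=cv2.resize(w['pixels'],(400,300))
cv2.imwrite('pics/c1.png',im)
```

```text
[ 0.23 -0.13 -0.47  2.14  0.26  0.47 -2.02]
[[ 0.771 -0.011  0.636]
 [-0.002 -1.    -0.015]
 [ 0.637  0.01  -0.771]] [0.54112098 0.03816134 0.38665475] [0.55512397 0.03783881 0.36968972]
[ -2.2  -5.4 109.2]
```

View pics/c1.png

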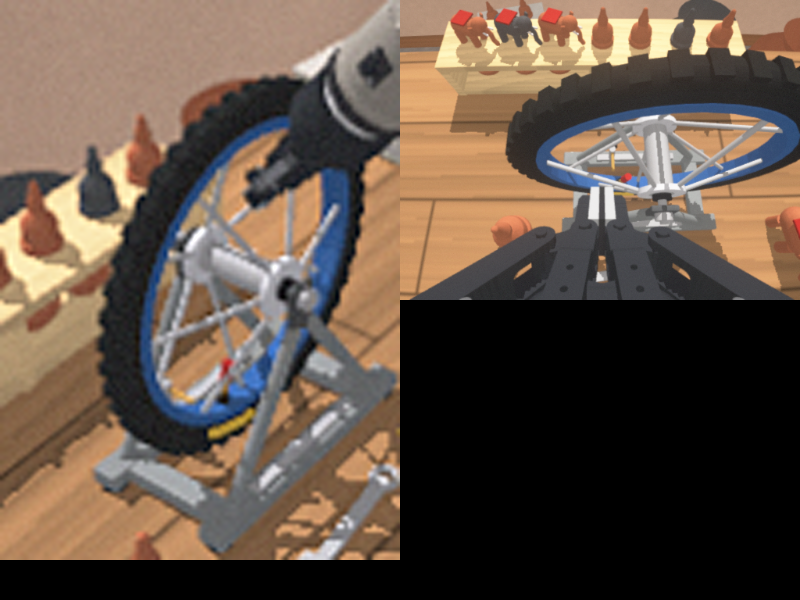

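The side view shows the gripper ahead of the wheel's upper part. The wrist view has the hub at about (655,150) of the crop, the cap at (625,180), and the fingertip just left of the hub. I'll check the model against the wrist image.

Run:
```python
from h import *
w=load('w1'); im=overlay(w,[.6387,-.0379,.0142],3.4065)
cv2.imwrite('pics/o2.png',cv2.resize(im[150:1050,450:2048],(800,450),interpolation=cv2.INTER_AREA))
```

```text
(no output)
```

View pics/o2.png

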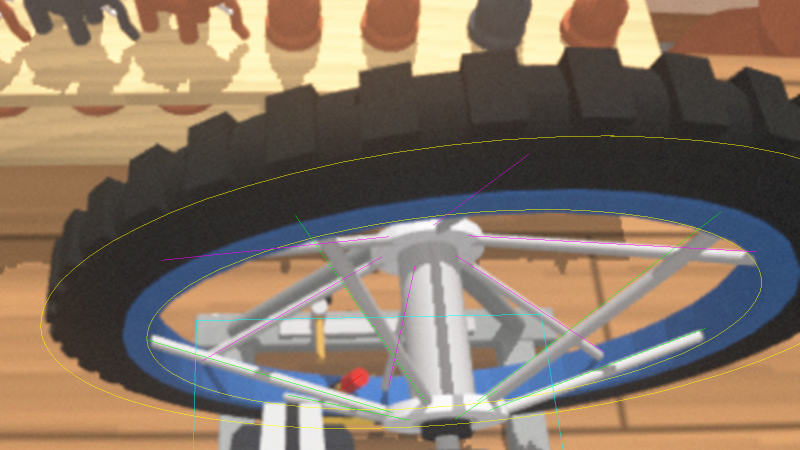

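Run:
```python
from h import *
from scipy.optimize import least_squares
S,T,W=load('s0'),load('t0'),load('w1')
pix=lambda u:((np.array(u,float)*[1598/800,2]+[450,150])-1.5)/4
r15=np.radians(15);d=np.radians
def f(v):
    th=v[3]; sp=lambda k:capL(th+d(15+60*k),.144,-.0055)
    w=proj(W,wheelpts(v,[sp(1),sp(4),sp(3),capL(th),[-.049,0,.245],[.049,0,.245]]))-pix([[152,340],[702,337],[716,237],[355,381],[447,396],[432,219]])
    s=proj(S,wheelpts(v,[capL(th)]))-[[226.7,201.7]]; t=proj(T,wheelpts(v,[capL(th)]))-[[250.4,168]]
    return np.r_[w.ravel(),s.ravel(),t.ravel()]
s=least_squares(f,[.64,-.038,.01,3.4],loss='soft_l1');print(s.x,s.fun.round(1))
```

```text
[ 0.63623853 -0.03658947 -0.00592269  3.40910504] [-2.  -0.2 -0.1  1.2 -0.5 -5.6 -0.2  0.1  2.9  7.8  1.3 -1.   0.3  0.4
 -0.3  0.4]
```

The two pose fits agree within a few mm, and the valve angle is again 3.41. Inserting the fingertip left of the 330° spoke.

Request:
{"fn": "drive_tool", "kwargs": {
  "series": [-1,-1,0,25,0,0,0,-1,0,0,25,0,0,0,-1,0,0,20,0,0,0,-1,0,0,20,0,0,0,-1,0,0,16,0,0,0,-1,0,0,0,0,0,0]
}}

```text
t: 4.2
eef_pos: [0.6082, 0.0374, 0.3074]
tool_rot: [0.007, 0.94, -0.003, 0.341]
contact_force: [0.3, 0.1, 0.6]
gripper_width: -0.001
```

Run:
```python
from h import *
o=bot.get_obs();M=R.from_quat(o['tool_rot'],scalar_first=True).as_matrix()
print(np.round(o['q'],2),M.round(3),o['eef_pos'],np.array(o['eef_pos'])+.022*M[:,2],o['contact_force'])
a=snap('side','s2');w=snap('wrist','w2')
im=np.zeros((600,800,3),np.uint8)
im[:560,:400]=cv2.resize(a['pixels'][110:250,170:270],(400,560),interpolation=2);im[:300,400:]=cv2.resize(w['pixels'],(400,300))
cv2.imwrite('pics/c2.png',im)
```

```text
[ 0.24  0.1  -0.51  2.13  0.75  0.33 -2.48] [[ 0.768 -0.01   0.641]
 [-0.001 -1.    -0.015]
 [ 0.641  0.011 -0.767]] [0.60817201 0.03735243 0.30744717] [0.62227261 0.03702253 0.29056332] [0.34527327 0.13281075 0.59786041]
```

View pics/c2.png

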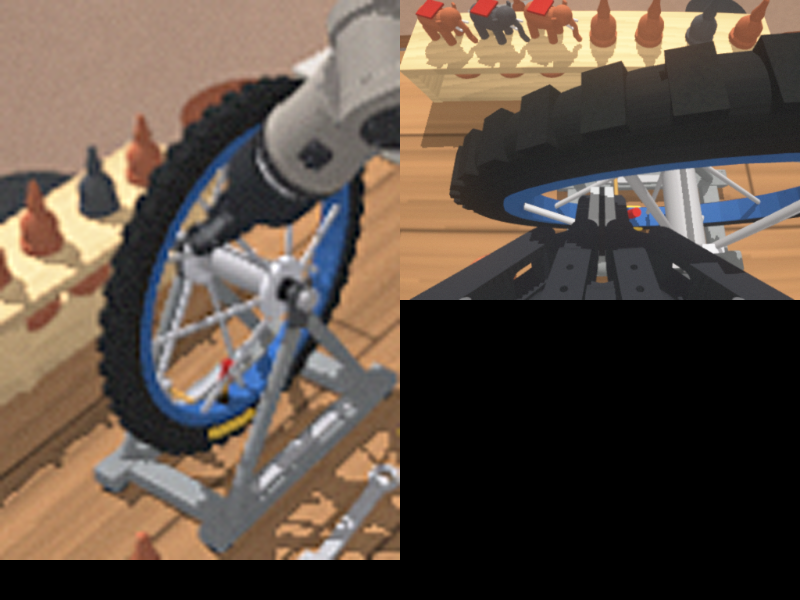

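The tip is seated between the spokes with no contact force. Starting stroke 1 at under 50 mm/s.

Request:
{"fn": "drive_tool", "kwargs": {
  "series": [-1,0,5,0,0,0,0,-1,0,5,0,0,0,0,-1,0,5,0,0,0,0,-1,0,5,0,0,0,0,-1,0,5.5,0,0,0,0,-1,0,5.5,0,0,0,0,-1,0,5.5,0,0,0,0,-1,0,5.5,0,0,0,0,-1,0,5.5,0,0,0,0,-1,0,5.5,0,0,0,0,-1,0,5.5,0,0,0,0,-1,0,5.5,0,0,0,0]
}}

```text
t: 5.8
eef_pos: [0.6075, -0.0264, 0.3079]
tool_rot: [0.006, 0.94, -0.002, 0.341]
contact_force: [0.7, 1.6, 0.1]
gripper_width: 0.002
```

Run:
```python
from h import *
o=bot.get_obs();print(np.round(o['q'],2),o['contact_force'])
```

```text
[ 0.41  0.09 -0.53  2.13  0.5   0.26 -2.12] [0.65036248 1.57786036 0.12082269]
```

Request:
{"fn": "drive_tool", "kwargs": {
  "series": [-1,0,5.5,0,0,0,0,-1,0,5.5,0,0,0,0,-1,0,5.5,0,0,0,0,-1,0,5.5,0,0,0,0,-1,0,5.5,0,0,0,0,-1,0,5,0,0,0,0,-1,0,4,0,0,0,0,-1,0,0,0,0,0,0,-1,0,-3,-20,0,0,0,-1,0,-5,-30,0,0,0]
}}

```text
t: 7.05
eef_pos: [0.5746, -0.0543, 0.3461]
tool_rot: [0.006, 0.94, -0.003, 0.34]
contact_force: [0.7, -0.2, 0.1]
gripper_width: -0.002
```

Run:
```python
from h import *
o=bot.get_obs();print(np.round(o['q'],2),o['contact_force'],o['eef_pos'])
a=snap('side','s3');w=snap('wrist','w3')
im=np.zeros((600,800,3),np.uint8)
im[:560,:400]=cv2.resize(a['pixels'][110:250,170:270],(400,560),interpolation=2);im[:300,400:]=cv2.resize(w['pixels'],(400,300))
cv2.imwrite('pics/c3.png',im)
```

```text
[ 0.66 -0.01 -0.67  2.13  0.05  0.32 -1.63] [ 0.72409965 -0.20768401  0.14877227] [ 0.57455718 -0.05428215  0.34605556]
```

View pics/c3.png

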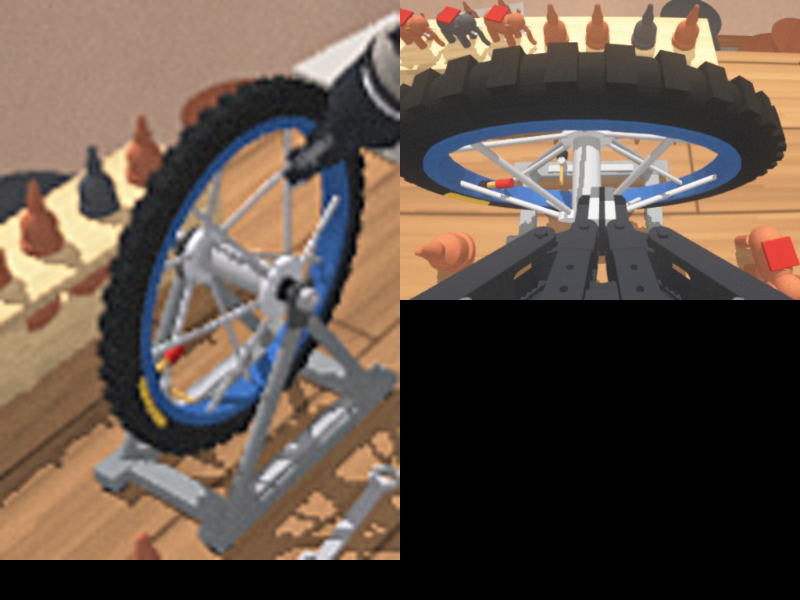

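The valve has moved to about the 9 o'clock position: the cap is at (175,352) of the crop and the label at (152,405). From here I'll measure the angle numerically from the red cap.

```bash
cat >> h.py <<'E'
from scipy.optimize import minimize_scalar
def theta(c,lo,hi,hub=(.638,-.037,.004),rad=18):
    im=c['pixels'].astype(int); m=(im[...,2]>110)&(im[...,1]<60)&(im[...,0]<60)
    ths=np.linspace(lo,hi,400); q=proj(c,wheelpts(hub,[capL(t) for t in ths]))
    ys,xs=np.where(m); P=np.c_[xs,ys]
    D=np.linalg.norm(P[:,None]-q[None],axis=2); P=P[D.min(1)<8]
    if len(P)<3: return None
    cen=P.mean(0); d=np.linalg.norm(q-cen,axis=1); return ths[d.argmin()],d.min(),len(P),cen
E
python3 - <<'E'
from h import *
print(theta(load('s0'),2.5,4.2))
for n in('s3','w3'): print(theta(load(n),3.6,5.5))
E
```

```text
(np.float64(3.4075187969924814), np.float64(1.241387850733357), 4, array([226.25, 200.75]))
(np.float64(4.395238095238096), np.float64(0.5627545444328242), 8, array([213.5 , 197.75]))
(np.float64(4.347619047619047), np.float64(3.7664605682895367), 9, array([135.11111111, 237.88888889]))
```

Request:
{"fn": "drive_tool", "kwargs": {
  "series": [-1,0,-31,0,0,0,0,-1,0,-31,0,0,0,0,-1,0,-30,0,0,0,0,-1,0,0,0,0,0,0]
}}

```text
t: 7.65
eef_pos: [0.5763, 0.0406, 0.3453]
tool_rot: [0.006, 0.94, -0.0, 0.341]
contact_force: [-0.0, 0.1, 0.4]
gripper_width: 0.001
```

Request:
{"fn": "drive_tool", "kwargs": {
  "series": [-1,0,-6,10,0,0,0,-1,0,0,20,0,0,0,-1,0,0,18,0,0,0,-1,0,0,0,0,0,0]
}}

```text
t: 8.15
eef_pos: [0.6067, 0.0421, 0.3066]
tool_rot: [0.006, 0.941, -0.003, 0.34]
contact_force: [-0.2, 0.1, 0.5]
gripper_width: -0.002
```

Request:
{"fn": "drive_tool", "kwargs": {
  "series": [-1,0,5.5,0,0,0,0,-1,0,5.5,0,0,0,0,-1,0,5.5,0,0,0,0,-1,0,5.5,0,0,0,0,-1,0,5.5,0,0,0,0,-1,0,5.5,0,0,0,0,-1,0,5.5,0,0,0,0,-1,0,5.5,0,0,0,0,-1,0,5.5,0,0,0,0,-1,0,5.5,0,0,0,0,-1,0,5.5,0,0,0,0,-1,0,5.5,0,0,0,0]
}}

```text
t: 9.65
eef_pos: [0.6063, -0.023, 0.3094]
tool_rot: [0.006, 0.94, -0.002, 0.341]
contact_force: [0.8, 1.7, 1.5]
gripper_width: 0.001
```

Request:
{"fn": "drive_tool", "kwargs": {
  "series": [-1,0,5.5,0,0,0,0,-1,0,5.5,0,0,0,0,-1,0,5.5,0,0,0,0,-1,0,5.5,0,0,0,0,-1,0,5.5,0,0,0,0,-1,0,5.5,0,0,0,0,-1,0,5.5,0,0,0,0,-1,0,4,0,0,0,0,-1,0,0,0,0,0,0,-1,0,-3,-20,0,0,0,-1,0,-5,-30,0,0,0]
}}

```text
t: 11.02
eef_pos: [0.5746, -0.0571, 0.3466]
tool_rot: [0.006, 0.94, -0.003, 0.341]
contact_force: [-0.8, -0.6, 1.5]
gripper_width: 0.002
```

Run:
```python
from h import *
o=bot.get_obs();print(np.round(o['q'],2),o['contact_force'],o['eef_pos'])
for n in('side','wrist','top'): c=snap(n,n+'4');print(theta(c,4.6,6.5))
```

```text
[ 1.09  0.02 -1.09  2.11  0.06  0.32 -1.61] [-0.76907282 -0.58683864  1.50336038] [ 0.57457525 -0.05706838  0.34657089]
(np.float64(5.466666666666667), np.float64(0.9243540364561657), 8, array([216.125, 171.5  ]))
(np.float64(5.29047619047619), np.float64(2.109232485683899), 28, array([ 99.17857143, 200.35714286]))
None
```

Request:
{"fn": "drive_tool", "kwargs": {
  "series": [-1,0,-33,0,0,0,0,-1,0,-33,0,0,0,0,-1,0,-33,0,0,0,0,-1,0,0,10,0,0,0,-1,0,0,20,0,0,0,-1,0,0,18,0,0,0,-1,0,0,0,0,0,0]
}}

```text
t: 12.05
eef_pos: [0.6068, 0.0418, 0.3068]
tool_rot: [0.006, 0.94, -0.002, 0.34]
contact_force: [0.0, -0.3, -0.2]
gripper_width: -0.002
```

Run:
```python
from h import *
o=bot.get_obs();print(np.round(o['q'],2),o['contact_force'],o['eef_pos'])
for n in('side','wrist'): c=snap(n,n+'5');print(theta(c,4.6,6.5))
```

```text
[ 0.72  0.18 -1.05  2.11  0.96  0.42 -2.64] [ 0.01496863 -0.25728073 -0.22265451] [0.60678832 0.04180752 0.30677256]
None
(np.float64(5.442857142857143), np.float64(7.013790598242468), 54, array([254.44444444, 230.85185185]))
```

Request:
{"fn": "drive_tool", "kwargs": {
  "series": [-1,0,5.5,0,0,0,0,-1,0,5.5,0,0,0,0,-1,0,5.5,0,0,0,0,-1,0,5.5,0,0,0,0,-1,0,5.5,0,0,0,0,-1,0,5.5,0,0,0,0,-1,0,5,0,0,0,0,-1,0,5,0,0,0,0,-1,0,5,0,0,0,0,-1,0,4,0,0,0,0,-1,0,3,0,0,0,0,-1,0,0,0,0,0,0]
}}

```text
t: 13.65
eef_pos: [0.6058, -0.0147, 0.3091]
tool_rot: [0.007, 0.94, -0.003, 0.341]
contact_force: [-0.1, -0.1, -0.3]
gripper_width: -0.001
```

Run:
```python
from h import *
o=bot.get_obs();print(np.round(o['q'],2),o['contact_force'],o['eef_pos'])
for n in('side','wrist','top'): c=snap(n,n+'6');print(theta(c,5.3,6.6))
```

```text
[ 0.9   0.18 -1.1   2.11  0.83  0.35 -2.41] [-0.14821576 -0.09945259 -0.27688519] [ 0.60584681 -0.01469312  0.30909942]
(np.float64(5.941854636591478), np.float64(0.7992004639994392), 8, array([223.25 , 159.625]))
(np.float64(5.9679197994987465), np.float64(6.590074217517807), 11, array([230.18181818, 210.81818182]))
None
```

Request:
{"fn": "drive_tool", "kwargs": {
  "series": [-1,0,4,0,0,0,0,-1,0,4,0,0,0,0,-1,0,4,0,0,0,0,-1,0,4,0,0,0,0,-1,0,3,0,0,0,0,-1,0,3,0,0,0,0,-1,0,0,0,0,0,0]
}}

```text
t: 14.68
eef_pos: [0.6056, -0.0367, 0.3094]
tool_rot: [0.007, 0.94, -0.003, 0.341]
contact_force: [-0.2, 0.3, -0.9]
gripper_width: 0.001
```

Run:
```python
from h import *
o=bot.get_obs();print(np.round(o['q'],2),o['contact_force'],o['eef_pos'])
C={}
for n in('side','wrist','top'): c=C[n]=snap(n,n+'7');print(theta(c,5.7,6.8))
im=np.zeros((600,800,3),np.uint8)
im[:560,:400]=cv2.resize(C['side']['pixels'][110:250,170:270],(400,560),interpolation=2);im[:300,400:]=cv2.resize(C['wrist']['pixels'],(400,300))
im[300:580,400:760]=cv2.resize(C['top']['pixels'][125:195,210:300],(360,280),interpolation=2)
cv2.imwrite('pics/c7.png',im)
```

```text
[ 0.97  0.19 -1.12  2.11  0.78  0.34 -2.32] [-0.1761608   0.25779654 -0.88807813] [ 0.60564329 -0.03666655  0.30937759]
(np.float64(6.179699248120301), np.float64(0.7685548593411697), 9, array([227.55555556, 155.22222222]))
None
None
```

View pics/c7.png

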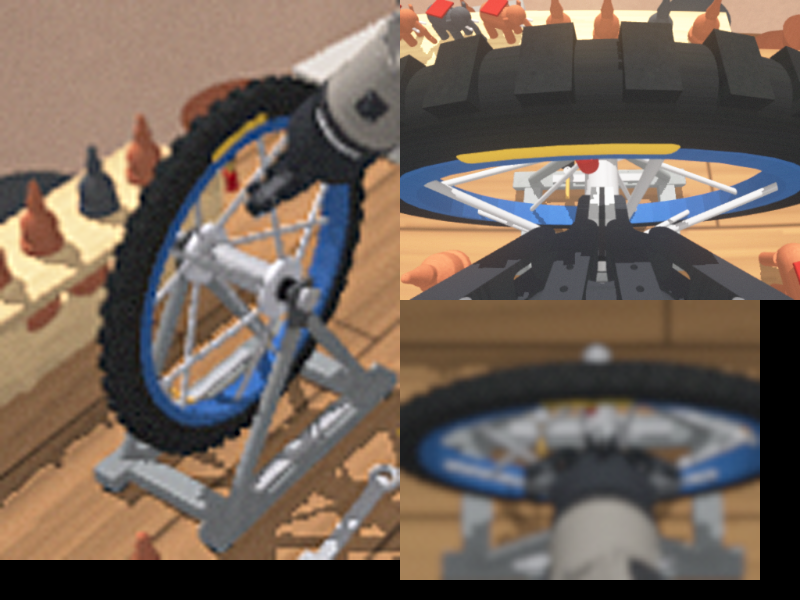

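The wrist view shows the yellow label at the top, spanning (458,157)–(680,150), with the red cap under it at (588,165). I'll measure the angle from the label in both cameras.

```bash
cat >> h.py <<'E'
def label(c,lo,hi,hub=(.638,-.037,.004),r=.17):
    hsv=cv2.cvtColor(c['pixels'],cv2.COLOR_BGR2HSV); m=cv2.inRange(hsv,(22,140,110),(34,255,255))
    ths=np.linspace(lo,hi,600); q=proj(c,wheelpts(hub,[capL(t,r,-.018) for t in ths]))
    ys,xs=np.where(m); P=np.c_[xs,ys].astype(float); D=np.linalg.norm(P[:,None]-q[None],axis=2); k=D.min(1)<14; P=P[k]
    if len(P)<5: return None
    a=ths[D[k].argmin(1)]; return np.round([np.mean(a),(np.percentile(a,2)+np.percentile(a,98))/2,np.ptp(a)*.17,D[k].min(1).mean(),len(P)],3)
E
python3 - <<'E'
from h import *
for n in('side7','wrist7'):
    for h in((.638,-.037,.004),(.644,-.037,.004),(.638,-.034,.004)): print(n,h,label(load(n),5.5,6.9,h))
E
```

```text
side7 (0.638, -0.037, 0.004) [ 6.184  6.179  0.064  0.695 19.   ]
side7 (0.644, -0.037, 0.004) [ 6.203  6.198  0.068  1.93  19.   ]
side7 (0.638, -0.034, 0.004) [ 6.201  6.196  0.065  0.747 19.   ]
wrist7 (0.638, -0.037, 0.004) [6.226e+00 6.215e+00 7.100e-02 7.475e+00 3.050e+03]
wrist7 (0.644, -0.037, 0.004) None
wrist7 (0.638, -0.034, 0.004) [6.248e+00 6.234e+00 7.000e-02 7.594e+00 2.971e+03]
```

Request:
{"fn": "drive_tool", "kwargs": {
  "series": [-1,0,2,0,0,0,0,-1,0,2,0,0,0,0,-1,0,2,0,0,0,0,-1,0,0,0,0,0,0,-1,0,0,0,0,0,0]
}}

```text
t: 15.45
eef_pos: [0.6057, -0.0422, 0.3097]
tool_rot: [0.007, 0.94, -0.003, 0.341]
contact_force: [-0.0, 0.5, -0.5]
gripper_width: 0.001
```

Run:
```python
from h import *
o=bot.get_obs();print(o['contact_force'],o['eef_pos'])
for n in('side','wrist'): c=snap(n,n+'8');print(label(c,5.5,6.9),theta(c,5.8,6.8))
```

```text
[-0.02868802  0.46756626 -0.49983021] [ 0.60574419 -0.04215945  0.30966176]
[ 6.228  6.22   0.063  0.81  18.   ] (np.float64(6.23859649122807), np.float64(0.6126090111749243), 9, array([228.55555556, 154.22222222]))
[6.277e+00 6.274e+00 7.100e-02 7.095e+00 3.084e+03] None
```

Request:
{"fn": "drive_tool", "kwargs": {
  "series": [-1,0,-4,0,0,0,0,-1,0,0,-15,0,0,0,-1,0,0,-25,0,0,0,-1,0,0,-30,0,0,0,-1,0,0,-30,0,0,0,-1,0,0,0,0,0,0]
}}

```text
t: 16.3
eef_pos: [0.5559, -0.0435, 0.3545]
tool_rot: [0.015, 0.946, -0.007, 0.325]
contact_force: [1.0, 0.3, -0.9]
gripper_width: -0.002
```

Run:
```python
from h import *
o=bot.get_obs();print(o['contact_force'],o['eef_pos'],np.round(o['q'],2))
for n in('side','wrist'): c=snap(n,n+'9');print(label(c,5.5,6.9),theta(c,5.8,6.8))
im=overlay(c,(.638,-.037,.004),0)
cv2.imwrite('pics/o9.png',cv2.resize(im[150:1050,250:1848],(800,450),interpolation=cv2.INTER_AREA))
```

```text
[ 1.00585496  0.33340713 -0.91526404] [ 0.55585016 -0.04353932  0.35452716] [ 1.34 -0.07 -1.3   2.11 -0.13  0.39 -1.47]
[ 6.227  6.231  0.068  0.73  21.   ] (np.float64(6.23859649122807), np.float64(0.6126090111749243), 9, array([228.55555556, 154.22222222]))
[6.266e+00 6.269e+00 7.200e-02 6.056e+00 1.276e+03] (np.float64(6.273684210526316), np.float64(4.230471783838905), 34, array([238.94117647, 147.67647059]))
```

View pics/o9.png

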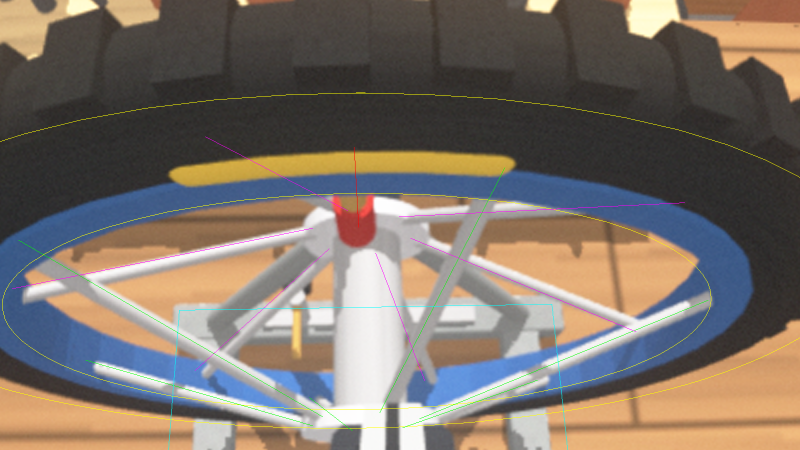

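The cap is at (355,230), 12 px left of the hub shell's centre line at 367, and the label centre is also slightly left. That puts the valve about 0.03–0.05 rad short of the top. The wheel held still during the retreat, so one more small nudge is worthwhile.

Run:
```python
from h import *
o=bot.get_obs();M=R.from_quat(o['tool_rot'],scalar_first=True)
G=R.from_quat([.007,.940,-.003,.341],scalar_first=True)
print((M.inv()*G).as_rotvec().round(3), G.inv().apply(np.array([.606,-.036,.3095])-o['eef_pos'])*1000)
```

```text
[ 0.016  0.035 -0.001] [10.18063675 -8.36377727 65.89685756]
```

Request:
{"fn": "drive_tool", "kwargs": {
  "series": [-1,5,-4,5,0.008,0.017,0,-1,5,-4,10,0.008,0.018,0,-1,0,0,17,0,0,0,-1,0,0,17,0,0,0,-1,0,0,17,0,0,0,-1,0,0,0,0,0,0]
}}

```text
t: 17.15
eef_pos: [0.6041, -0.0348, 0.3089]
tool_rot: [0.004, 0.941, -0.003, 0.34]
contact_force: [-0.3, 0.4, -0.4]
gripper_width: 0.001
```

Run:
```python
from h import *
o=bot.get_obs();print(o['contact_force'],o['eef_pos'],np.round(o['q'],2))
for n in('side','wrist'): c=snap(n,n+'10');print(label(c,5.5,6.9),theta(c,5.8,6.8))
```

```text
[-0.28888485  0.39607504 -0.35643273] [ 0.60412086 -0.03482021  0.30887523] [ 0.95  0.18 -1.09  2.11  0.73  0.32 -2.28]
[ 6.213  6.23   0.068  0.796 17.   ] (np.float64(6.23859649122807), np.float64(0.6126090111749243), 9, array([228.55555556, 154.22222222]))
[6.275e+00 6.271e+00 7.100e-02 7.258e+00 3.187e+03] None
```

Request:
{"fn": "drive_tool", "kwargs": {
  "series": [-1,0,2.5,0,0,0,0,-1,0,2.5,0,0,0,0,-1,0,2,0,0,0,0,-1,0,1.5,0,0,0,0,-1,0,1,0,0,0,0,-1,0,1,0,0,0,0,-1,0,0,0,0,0,0]
}}

```text
t: 18.12
eef_pos: [0.6037, -0.0471, 0.3108]
tool_rot: [0.006, 0.94, -0.004, 0.341]
contact_force: [-0.6, 1.7, -0.9]
gripper_width: -0.004
```

Run:
```python
from h import *
o=bot.get_obs();print(o['contact_force'],o['eef_pos'],np.round(o['q'],2))
for n in('side','wrist'): c=snap(n,n+'11');print(label(c,5.5,6.9),theta(c,5.8,6.8))
```

```text
[-0.58551385  1.73574255 -0.9205476 ] [ 0.60374541 -0.04711321  0.31078135] [ 0.99  0.18 -1.11  2.11  0.71  0.32 -2.24]
[ 6.293  6.288  0.064  0.87  21.   ] (np.float64(6.30125313283208), np.float64(0.38304263240533), 9, array([229.55555556, 153.22222222]))
[6.316e+00 6.314e+00 7.000e-02 6.728e+00 3.022e+03] None
```

Both estimates now sit within about 0.02 rad of 2π. Retreating and doing the final check.

Request:
{"fn": "drive_tool", "kwargs": {
  "series": [-1,0,-4,0,0,0,0,-1,0,0,-15,0,0,0,-1,0,0,-25,0,0,0,-1,0,0,-20,0,0,0,-1,-30,0,-30,0,0,0,-1,0,0,0,0,0,0]
}}

```text
t: 18.98
eef_pos: [0.5473, -0.0462, 0.3434]
tool_rot: [0.012, 0.946, -0.006, 0.325]
contact_force: [-0.5, -0.3, -0.1]
gripper_width: -0.0
```

Run:
```python
from h import *
o=bot.get_obs();print(o['contact_force'],o['eef_pos'],np.round(o['q'],2))
for n in('side','wrist'): c=snap(n,n+'12');print(label(c,5.5,6.9),theta(c,5.8,6.8))
im=overlay(c,(.638,-.0395,.004),0)
a=cv2.resize(im[150:1050,250:1848],(680,383),interpolation=cv2.INTER_AREA)
s=cv2.resize(load('side12')['pixels'][110:250,170:270],(150,210),interpolation=2)
d=cv2.resize(load('side12')['pixels'],(280,210)); t=bot.read_camera('top')['pixels']
z=np.zeros((600,800,3),np.uint8);z[:383,:680]=a;z[385:595,:150]=s;z[385:595,160:440]=d;z[385:595,450:730]=cv2.resize(t,(280,210))
cv2.imwrite('pics/o12.png',z)
```

```text
[-0.49245494 -0.31818247 -0.1276296 ] [ 0.54731731 -0.04619864  0.34343128] [ 1.33 -0.08 -1.28  2.14 -0.19  0.37 -1.4 ]
[ 6.271  6.266  0.064  0.757 21.   ] (np.float64(6.30125313283208), np.float64(0.38304263240533), 9, array([229.55555556, 153.22222222]))
[6.308e+00 6.314e+00 7.300e-02 7.096e+00 1.721e+03] (np.float64(6.3162907268170425), np.float64(3.88651781767714), 131, array([242.97709924, 126.96183206]))
```

View pics/o12.png

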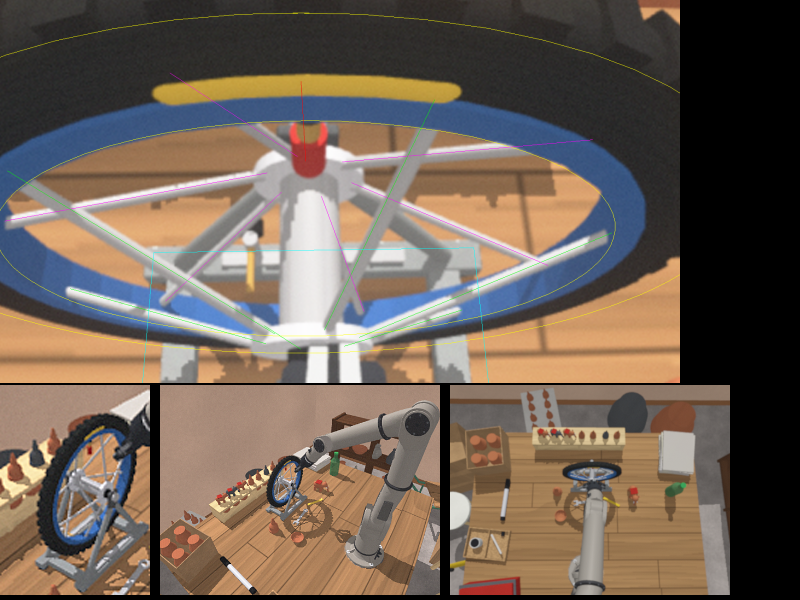

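The cap and the hub shell's centre line are both at about x = 309, with the label centred at about 307. The objects on the bench are in place and the arm is clear. Handing in.

```bash
python3 -c "
from station import bot
print(bot.get_obs()['t'], bot.hand_in())"
```

```text
the job is handed in; nothing more can be done
19.125 None
```

The valve now stands at the very top, to within about 0.03 rad (2°), and I handed the job in at 19.1 s of the 54 s allowed. I turned the wheel about 165° clockwise by pushing three front spokes in turn with the shut fingertips. The third spoke needed a few short pushes and one re-entry to bring the valve up to the top. The contact force I read never went above about 2.5 N.

**Final checks with the arm withdrawn:**
- **Side camera:** the wheel angle reads 6.27 from the label and 6.30 from the cap; the target is 6.283.
- **Wrist camera:** it reads 6.31. The two cameras differ by up to 0.05 rad, which fits the few-millimetre uncertainty in where the hub is.
- **Cap against hub:** in the last wrist picture the cap lines up with the hub's centre line.
- **At rest and clear:** the cap had not moved in the side picture after I withdrew, and the fingertips were about 5 cm clear of the wheel.
- **Stand and other objects:** in the last pictures they looked to be where they started. I judged this by eye and did not measure it.

One thing did not go as commanded: the last two retreats came up short because the arm could not reach the full distance. The fingers still cleared the wheel both times.

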